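# Clip the hold-down bar over the blood tubes for transport

### The job

The blood tubes in the steel carrier are to be taken to the laboratory and must not jump out on the way. Take the hold-down bar from the desk by its grip, lay it down gently (no drop, and no more than about 6 N) across the carrier's two round rails, over the middle of the tubes, and let go; then press its ends down slowly, one after the other, until each spring clip has snapped over its rail and the bar sits home and level. How high the rails have been set is not known: feel for them, and never press harder than about 20 N on a clip. Leave the bottle, the cup and the timer where they stand.

Things in the scene. Friction and masses are not known exactly. Their poses are not given: they have to be found in the camera images.
- carrier: Steel tube carrier, fixed: 215 x 215 mm tray with a white rack of red-capped tubes. Two round rails, 16 mm thick, run along its x on both sides (axes at y = +90 and -90 mm, free from x = -65 to +65), bent down into legs at their ends. Both are one level, rigid frame whose height is unknown: rail axes 84 to 106 mm above the desk. Origin: middle of underside, z up; half turn alike.
- tubes_top (a point): Middle of the tube block, level with the top of the caps, 95 mm above the desk, midway between the two rails; the caps reach 50 mm from it along y. The bar belongs right across here, its long side along the carrier's y.
- bar: Loose hold-down bar, 0.15 to 0.25 kg: aluminium strip 206 (y) x 24 mm (x), grip in its middle, a grey sprung clip under each end (y = +90 and -90 mm, 22 mm wide in x), open downward; it stands on them on the desk. Origin: middle of the bar, 14.7 mm above the clips' feet, 15 mm below the strip; on the rail axes' level when home, 14.5 mm above it when only laid on the rails. z up; half turn alike.
- grip (a point): Top of the bar's upright grey grip, 41 mm above the bar's origin; the grip is 12 mm thick (bar's x), 52 mm long (y), 21 mm tall. Pinch it across its thickness. While the hand holds it, the contact forces between bar and carrier must stay under 11 N in sum (6 N of push is safe: the clips' slanted lips add to it), and the bar must be let go in contact, not to fall more than 1 mm.
- pad_left (a point): Round thumb pad on the bar over the clip at its +y end, 21.5 mm above the bar's origin: press here. The clip's lips find the rail from up to 5 mm off. It resists with up to 13 N in the first 3 to 6 mm, then yields, snaps past the rail's widest part and pulls itself down to 14.5 mm in all, where its saddle stops hard on the rail.
- pad_right (a point): The same at the bar's -y end, 180 mm from the other. A clip that is home grips its rail with contact forces of about 10 N. The contact forces between bar and carrier, these included, must stay under 45 N in sum, or the frame bends: a push of 20 N on a pad is always safe.
- clip_left_outer (a joint): Outward bend of the outer spring arm of the clip at the bar's +y end, rad: under 0.015 when free or only lying on the rail, up to 0.22 while passing the widest part, 0.03 to 0.08 once home.
- clip_right_outer (a joint): The same for the clip at the bar's -y end.
- bottle: Brown glass reagent bottle with a black cap, 40 mm across, 83 mm high, standing behind the work; origin at the middle of its foot. To be left alone.
- cup: Clear sample cup with a yellow lid, 41 mm across, 50 mm high, standing behind the work on the right; origin at the middle of its foot. To be left alone.
- timer: White bench timer, 58 x 64 x 19 mm, lying behind the work on the left; origin at the middle of its underside. To be left alone.

How it is judged:
By the outcome, as a careful person would: the job done as asked, in the order asked, and still so for the second after the job is handed in, with the robot touching nothing.
It also fails if it takes over 54 s, if anything falls off the work surface, if the arm or the gripper's body presses on something with over 40 N, if the wrist force passes 120 N, or if a joint passes its speed limit or range.

### The arm

A 6-joint arm with a two-finger parallel gripper is mounted at the origin on a cart in front of the work surface, level with it; the furniture and walls round the work are solid. World frame = base frame: x ahead of the robot, y to its left, z up, the work surface at z = 0. Lengths are in mm, angles in rad, forces in N, time in s.
With the tool pointing down it reaches from about 350 to 875 mm from the base axis. Payload 4.2 kg.
Tool frame: the origin (TCP) lies between the finger pads; the fingertips stand 22 mm ahead of it and the grasp point (between the pads) lies 3 mm ahead of it; z points along the fingers, y is the line along which they close (so a half turn about z gives the same grasp; the last joint's range is limited). The gripper opens to 87 mm and grips with 3 to 60 N. Pads are 19 mm wide; open, the fingers measure 117 mm over their backs; the gripper's body (75 mm by 190 mm) begins 51 mm behind the grasp point.
Start: joints at [-0.905, 0.385, 0.008, 0, -1.194, -0.259], TCP at [247.308, -573.967, 218.65] pointing down, gripper open.
Joint ranges: [-3.14, 3.14], [-1.21, 2.06], [-1.07, 1.41], [-3.16, 2.05], [-2.99, -0.16], [-3.1, 3.1]. Speed limits (rad/s): [2.79, 2.79, 3.14, 3.14, 3.14, 3.14].

### API

Orientations are given as [roll, pitch, yaw] about the fixed x, y, z axes, in that order (R = Rz(yaw) Ry(pitch) Rx(roll)).
In Python, from plant import arm gives the robot as it stands. Calls block until the motion is done:
- arm.move_to(position, orientation): joint-space move of the TCP to a pose.
- arm.move_linear(position, rot=None, speed=150, f_stop=None): straight line of the TCP; rot=None keeps the orientation; speed is the mean speed in mm/s. With f_stop (N) it stops when the force on the tool has changed by that much, and returns True; else False.
- arm.goto_joints(angles): joint-space move.
- arm.grip(opening, effort=None): finger opening in mm; effort is the grip in N (None keeps the last); returns when the fingers have stopped.
- arm.sleep(seconds).
- arm.inverse_kinematics(position, orientation): joint angles nearest the present ones, or None.
- arm.read_camera(name): name is "side" or "top"; returns (picture, depth): 420x560x3 uint8, red, green, blue; 420x560 float32, mm along the optical axis (not along the pixel's ray), 0 where there is no reading.
- arm.camera_model(name): a dict with "fx", "fy", "cx", "cy" (pixels), "k1" (the pictures are not rectified: a ray, as slopes to the right and down, at radius r is drawn at 1 + k1 r^2 times it, then the intrinsics apply), "R" (3x3) and "t" (3): a world point X has camera coordinates R X + t. Camera axes: x right, y down, z forward; pixel columns grow to the right and rows downward; lengths in mm; the calibration is good to about 2 mm. A picture is of the moment at which its call begins. camera_model takes no time and is no camera call.
A pose or a line that the arm cannot do raises arm.MotionError and nothing moves.
- arm.sign_off(): hands the job in; it is judged then, once.
Readings, each from a call of its own:
- arm.read_time_s(): time.
- arm.read_joints(): joint angles.
- arm.read_dq(): joint speeds.
- arm.read_effort(): joint torques, N m.
- arm.read_tool_pos(): TCP position.
- arm.read_eef_rot(): TCP orientation.
- arm.read_wrist_force(): force on the tool from outside, world axes, zero at the start.
- arm.read_wrist_torque(): the same for the moment, N m.
- arm.read_finger_gap(): finger opening in mm.
- arm.read_finger_force(): force on a finger pad.
Only numpy, scipy, OpenCV 4.12 (cv2) and the standard library are available. Lean on these libraries where they do the work, as an engineer would, in place of code of your own. Each camera call takes 0.05 s, during which the arm holds its last target. There are 200 camera calls.

## Working session

There is one attempt and no reset: what is moved stays moved. The work goes in short steps, each a Python script; the robot and the scene stay as the last script left them, time stands still between calls to the robot, and variables do not carry over. Pictures are saved under pics/ and viewed, at most 10 in all, crops included, and the job is handed in when it is done.

```bash
ls; mkdir -p pics; python3 - <<'E'
from plant import arm
import cv2,numpy as np
for n in("top","side"):
    p,d=arm.read_camera(n); cv2.imwrite(f"pics/{n}0.png",p[:,:,::-1]); np.save(f"pics/{n}0.npy",d)
    m=arm.camera_model(n);print(n,m, -np.array(m["R"]).T@np.array(m["t"]))
print(arm.read_eef_rot(),arm.read_time_s())
E
```

```text
pics
top {'fx': 507.2191225786187, 'fy': 507.2191225786187, 'cx': 285.97717868417874, 'cy': 215.25075253196604, 'k1': -0.1563301230248738, 'R': array([[ 0.02919058, -0.99956843,  0.00329488],
       [-0.99819942, -0.02932309, -0.05232658],
       [ 0.05240062, -0.00176151, -0.99862459]]), 't': array([ -15.54501985,  625.608606  , 1328.12809993])} [ 555.34118456    5.14597516 1359.08855967]
side {'fx': 451.55949007735046, 'fy': 451.55949007735046, 'cx': 294.7502321401004, 'cy': 209.64553911102482, 'k1': 0.04947317472578187, 'R': array([[ 0.99962464,  0.01840243,  0.0202959 ],
       [ 0.02703828, -0.54325154, -0.83913449],
       [-0.00441633,  0.83936828, -0.5435452 ]]), 't': array([-640.90070938,   73.21261114, 1323.76166524])} [  644.52676971 -1059.55656657   793.96717654]
[ 3.13961657e+00 -1.13205298e-04 -2.73495210e+00] 0.1
```

View pics/top0.png

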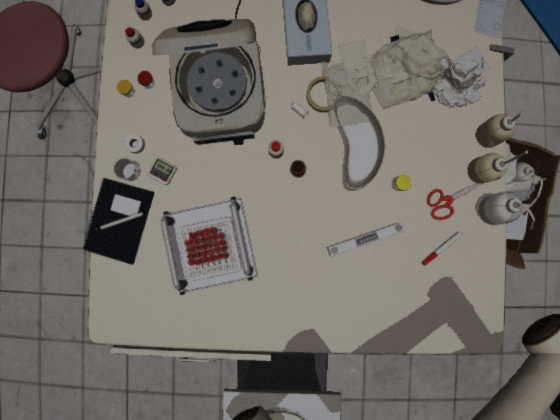

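View pics/side0.png

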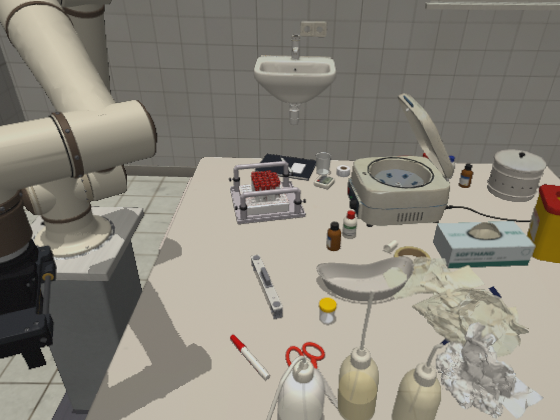

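Top view: carrier around (209,246), with its rails running up the image at columns ~172 and ~240; bar around (366,239), its dark grip in the middle. Side view: carrier (266,190), bar (266,285). Next I measure both from top depth and close crops.

```bash
cat > h.py <<'E'
import numpy as np,cv2
from plant import arm
def ray(n,uv):
    m=arm.camera_model(n);K=np.array([[m["fx"],0,m["cx"]],[0,m["fy"],m["cy"]],[0,0,1]])
    p=cv2.undistortPoints(np.float64(uv).reshape(-1,1,2),K,np.array([m["k1"],0,0,0.]))[:,0]
    R=np.array(m["R"]);t=np.array(m["t"])
    return -R.T@t, np.c_[p,np.ones(len(p))]@R
def onplane(n,uv,z):
    c,d=ray(n,uv); return c+d*((z-c[2])/d[:,2])[:,None]
def cloud(n,d):
    v,u=np.mgrid[:420,:560]; c,r=ray(n,np.c_[u.ravel(),v.ravel()])
    P=c+r*d.reshape(-1,1); P[d.ravel()==0]=np.nan
    return P.reshape(420,560,3)
def project(n,X):
    m=arm.camera_model(n);K=np.array([[m["fx"],0,m["cx"]],[0,m["fy"],m["cy"]],[0,0,1]])
    return cv2.projectPoints(np.float64(X).reshape(-1,1,3),cv2.Rodrigues(np.array(m["R"]))[0],np.array(m["t"]),K,np.array([m["k1"],0,0,0.]))[0][:,0]
E
python3 - <<'E'
from h import *
p=cv2.imread("pics/top0.png");d=np.load("pics/top0.npy");P=cloud("top",d)
def sub(u0,u1,v0,v1): 
    m=np.zeros((420,560),bool);m[v0:v1,u0:u1]=1;return m
m=sub(315,415,210,270); Z=P[...,2]
print("desk z",np.nanmedian(Z[m]))
for lo,hi in((20,42),(45,70)):
    k=m&(Z>lo)&(Z<hi); Q=P[k]; 
    if k.sum()<5: print(lo,k.sum());continue
    r=cv2.minAreaRect(Q[:,:2].astype(np.float32)); print(lo,k.sum(),np.median(Q,0),r)
m=sub(150,270,185,305)
h,e=np.histogram(Z[m&(Z>10)],bins=np.arange(10,135,5));print(dict(zip(e[:-1],h)))
hsv=cv2.cvtColor(p,cv2.COLOR_BGR2HSV)
red=m&((hsv[...,0]<8)|(hsv[...,0]>172))&(hsv[...,1]>120)
v,u=np.nonzero(red);Q=onplane("top",np.c_[u,v],95);print("red",red.sum(),np.median(P[red],0),cv2.minAreaRect(Q[:,:2].astype(np.float32)))
k=m&(Z>78)&(Z<125)&~red
Q=P[k];np.save("pics/rails.npy",Q)
vis=p.copy();vis[k]=(0,255,0)
a=cv2.resize(p[190:300,155:265],(400,400),interpolation=2);b=cv2.resize(vis[190:300,155:265],(400,400),interpolation=0)
c=cv2.resize(p[210:265,320:410],(800,200*0+489),interpolation=2)[144:344]
cv2.imwrite("pics/crop1.png",np.vstack([np.hstack([a,b]),c]))
E
```

```text
desk z 1.0844062062471949
20 614 [ 567.27102799 -201.77386521   35.26824956] ((568.7628784179688, -208.509765625), (24.25471305847168, 206.5162811279297), 20.313966751098633)
45 97 [ 568.63947631 -207.87681817   55.43762002] ((568.99169921875, -208.4063262939453), (12.21430492401123, 51.713043212890625), 19.586034774780273)
{np.int64(10): np.int64(438), np.int64(15): np.int64(165), np.int64(20): np.int64(51), np.int64(25): np.int64(87), np.int64(30): np.int64(612), np.int64(35): np.int64(1018), np.int64(40): np.int64(218), np.int64(45): np.int64(23), np.int64(50): np.int64(96), np.int64(55): np.int64(100), np.int64(60): np.int64(48), np.int64(65): np.int64(34), np.int64(70): np.int64(19), np.int64(75): np.int64(32), np.int64(80): np.int64(43), np.int64(85): np.int64(76), np.int64(90): np.int64(417), np.int64(95): np.int64(704), np.int64(100): np.int64(500), np.int64(105): np.int64(88), np.int64(110): np.int64(2), np.int64(115): np.int64(0), np.int64(120): np.int64(0), np.int64(125): np.int64(0)}
red 781 [nan nan nan] ((539.3650512695312, 203.07452392578125), (83.23346710205078, 99.56646728515625), 13.264420509338379)
```

View pics/crop1.png

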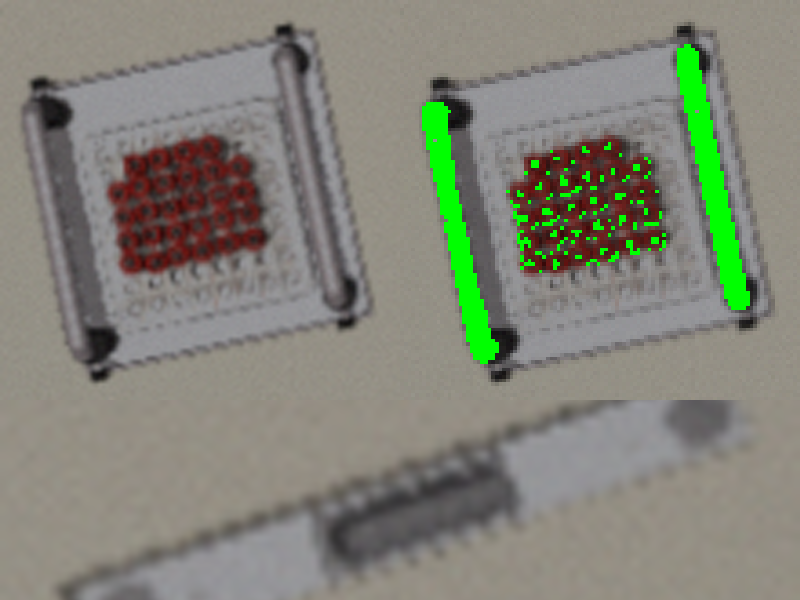

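The crop shows the rails cleanly masked (green), the red caps between them, and the bar with its grey grip at top pixel (366,239). Bar measures 206 x 24 and grip 52 x 12 at z 55, matching the given sizes. Now the rails.

```bash
python3 - <<'E'
from h import *
Q=np.load("pics/rails.npy");Q=Q[~np.isnan(Q[:,0])]
c0=np.array([539,203.])
a=np.deg2rad(13)
for it in range(3):
    ex=np.array([np.cos(a),np.sin(a)]);ey=np.array([-ex[1],ex[0]])
    L=np.c_[(Q[:,:2]-c0)@ex,(Q[:,:2]-c0)@ey]
    A=[]
    for s in(1,-1):
        k=(L[:,1]*s>70)&(L[:,1]*s<115)
        q=L[k];r=cv2.minAreaRect(q.astype(np.float32))
        f=np.polyfit(q[:,0],q[:,1],1);print(s,k.sum(),"x",np.percentile(q[:,0],[1,99]),"y0",f[1],"slope",f[0],"ztop",np.percentile(Q[k][:,2],[50,75,90,97]),r)
        A.append((f[0],f[1],np.percentile(q[:,0],[1,99]).mean()))
    A=np.array(A);c0=c0+ex*A[:,2].mean()+ey*A[:,1].mean();a+=np.arctan(A[:,0].mean());print(c0,np.rad2deg(a))
# tops by side camera: rail heights
d=np.load("pics/side0.npy");P=cloud("side",d)
L=np.stack([(P[...,:2]-c0)@ex,(P[...,:2]-c0)@ey,P[...,2]],-1)
for s in(1,-1):
    k=(abs(L[...,1]*s-90)<12)&(abs(L[...,0])<55)&(L[...,2]>60)&(L[...,2]<130);print(s,k.sum(),np.percentile(L[k],[5,50,95],axis=0).round(1).tolist())
k=(abs(L[...,0])>140)&(abs(L[...,0])<170)&(abs(L[...,1])<50);print("desk side",np.nanmedian(L[k][:,2]))
E
```

```text
1 447 x [-89.94984185  88.31645878] y0 88.96633143891992 slope 0.017132037116514336 ztop [101.07303577 103.08631037 104.68498591 106.45913549] ((-1.3048171997070312, 89.47187042236328), (182.91444396972656, 17.2526798248291), 0.9013726115226746)
-1 467 x [-87.7849026   91.24647257] y0 -90.60257774693545 slope 0.014151712605042182 ztop [100.86404755 103.15697313 105.12299315 106.94332624] ((2.2249832153320312, -90.08201599121094), (184.53475952148438, 16.23396873474121), 0.8225011825561523)
[539.62937031 202.30565843] 13.896140332266867
1 447 x [-89.00016551  89.21152244] y0 89.77930023383172 slope 0.0015951043184220858 ztop [101.07303577 103.08631037 104.68498591 106.45913549] ((-0.349517822265625, 90.3064956665039), (182.91445922851562, 17.2526798248291), 0.005231679882854223)
-1 467 x [-89.71425979  89.36334337] y0 -89.76902234031458 slope -0.0013722153836485675 ztop [100.86404755 103.15697313 105.12299315 106.94332624] ((0.3716278076171875, -89.28060913085938), (16.23396873474121, 184.5347900390625), 89.92636108398438)
[539.59426739 202.30226773] 13.902525629871777
1 447 x [-88.95517431  89.25585266] y0 89.77409084242133 slope 0.0014844100986274125 ztop [101.07303577 103.08631037 104.68498591 106.45913549] ((-0.3045654296875, 90.3013916015625), (17.252683639526367, 182.91445922851562), 89.99884796142578)
-1 467 x [-89.68978288  89.3879925 ] y0 -89.77412718147137 slope -0.0014828220670790656 ztop [100.86404755 103.15697313 105.12299315 106.94332624] ((0.396575927734375, -89.28580474853516), (16.233970642089844, 184.53477478027344), 89.91996765136719)
[539.59400189 202.3021833 ] 13.902571123624504
1 156 [[-50.4, 80.6, 89.4], [-1.1, 85.9, 97.7], [47.8, 93.4, 103.7]]
-1 188 [[-50.7, -99.1, 90.2], [-0.3, -94.5, 98.3], [48.3, -87.5, 103.8]]
desk side 0.3215797245092631
```

```bash
python3 - <<'E'
from h import *
b=np.deg2rad(20.0); x,y=568.9,-208.45
cands=[]
for off in(np.pi/2,-np.pi/2):
    r1=[np.pi,0,b+off]; r2=[np.pi,0,np.deg2rad(13.9)+off]
    q1=arm.inverse_kinematics([x,y,150],r1);q2=arm.inverse_kinematics([539.6,202.3,230],r2)
    print(off,q1,q2)
    if q1 is not None and q2 is not None: cands.append((max(abs(q1[5]),abs(q2[5])),off))
off=min(cands)[1];print("off",off)
rot=[np.pi,0,b+off]
arm.move_to([x,y,130],rot)
arm.grip(40,20)
s=arm.move_linear([x,y,59.5],speed=60,f_stop=5);print("stop",s,arm.read_tool_pos(),arm.read_time_s())
if not s:
    arm.grip(0,20);print("gap",arm.read_finger_gap(),arm.read_finger_force(),arm.read_wrist_force())
    arm.move_linear([x,y,240],speed=120)
    arm.sleep(.2);print(arm.read_wrist_force(),arm.read_wrist_torque(),arm.read_finger_gap(),arm.read_time_s())
    p,d=arm.read_camera("side");cv2.imwrite("pics/side1.png",p[:,:,::-1]);np.save("pics/side1.npy",d)
E
```

```text
1.5707963267948966 [-8.43141623e-02  4.07486304e-01 -1.38110391e-01 -4.44089210e-16
 -1.02519963e+00 -2.70821264e+00] [ 0.63967003  0.29411843 -0.0972062   0.         -1.17947169  2.74452339]
-1.5707963267948966 [-8.43141623e-02  4.07486304e-01 -1.38110391e-01  4.44089210e-16
 -1.02519963e+00  4.33380013e-01] [ 0.63967003  0.29411843 -0.0972062   0.         -1.17947169 -0.39706926]
off -1.5707963267948966
stop False [ 569.27268504 -208.51730157   59.99778979] 4.25
gap 0.48783599639365355 0.0 [ 0.70366786 -0.31965019  0.0801673 ]
[ 0.36420888 -0.51079133  0.48113049] [0.00938111 0.07944599 0.00626158] 0.4063793325971671 7.0417
```

View pics/side1.png

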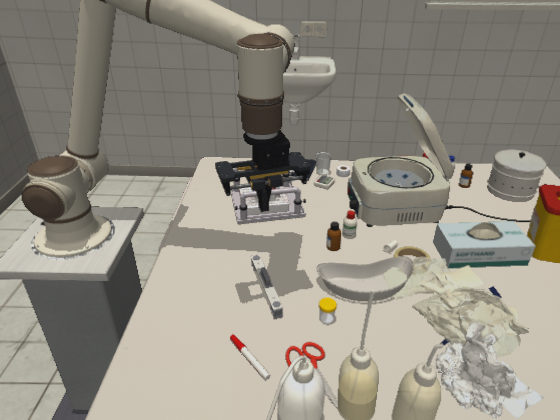

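The side view shows the gripper raised and empty at (264,208), with the bar still on the desk at (266,285). The close missed, so I check the bar's height and position in the side view and whether it moved.

```bash
python3 - <<'E'
from h import *
print("grip top expected px side",project("side",[[568.9,-208.45,55.7]]),"tcp tip",project("side",[[569.3,-208.5,218]]))
for n in("side0","side1"):
    d=np.load(f"pics/{n}.npy");P=cloud("side",d);m=np.zeros(d.shape,bool);m[245:325,240:295]=1
    for lo,hi in((22,42),(46,75)):
        k=m&(P[...,2]>lo)&(P[...,2]<hi);Q=P[k];print(n,lo,k.sum(),np.median(Q,0) if k.sum() else 0, cv2.minAreaRect(Q[:,:2].astype(np.float32)) if k.sum()>5 else 0)
a=cv2.imread("pics/side0.png")[235:330,220:310];b=cv2.imread("pics/side1.png")[235:330,220:310]
print("diff",np.abs(a.astype(int)-b).max(),np.abs(a.astype(int)-b).mean())
print(arm.read_tool_pos(),arm.read_eef_rot(),arm.read_finger_gap())
cv2.imwrite("pics/crop2.png",np.hstack([cv2.resize(b,(400,422),interpolation=2),cv2.resize(cv2.imread("pics/side1.png")[130:225,205:325],(400,422),interpolation=2)]))
E
```

```text
grip top expected px side [[264.40043917 272.47438771]] tcp tip [[263.44744833 217.97023565]]
side0 22 491 [ 581.98576503 -243.90921995   35.20010888] ((570.601318359375, -211.29507446289062), (24.37586212158203, 208.516845703125), 20.46440315246582)
side0 46 89 [ 571.47629419 -215.92978212   54.48734273] ((570.7010498046875, -211.07086181640625), (13.051752090454102, 53.107303619384766), 21.884328842163086)
side1 22 492 [ 581.93391406 -242.86724632   35.38291512] ((570.9593505859375, -211.55885314941406), (24.711864471435547, 209.28314208984375), 20.4294376373291)
side1 46 89 [ 571.35837659 -216.15930644   54.70607881] ((570.5411376953125, -210.7518310546875), (12.337468147277832, 56.55510711669922), 20.268230438232422)
diff 59 25.365263157894738
[ 568.79686154 -208.43347951  239.60265326] [ 3.14091555e+00  3.29828253e-04 -1.22170502e+00] 0.5799085030843536
```

View pics/crop2.png

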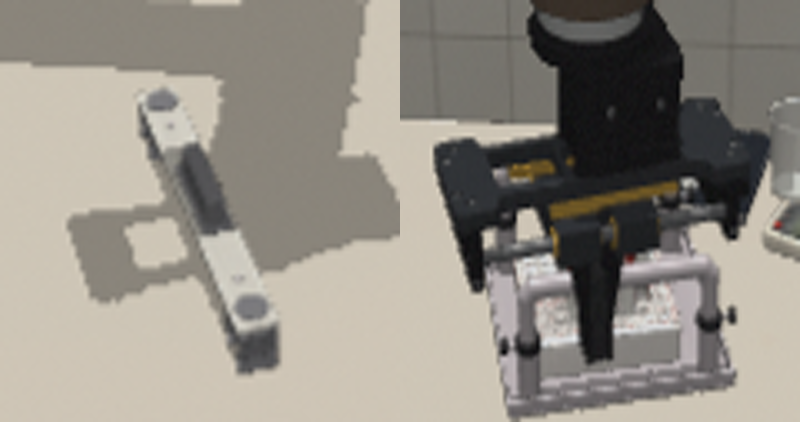

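The bar hasn't moved, and both views agree on its pose. But the closed fingertip shows at about row 211 where I expected 218, so the fingertips are about 18 mm higher than the sheet says. I measure the tip height directly.

```bash
python3 - <<'E'
from h import *
p,d=arm.read_camera("side");print(arm.read_tool_pos())
P=cloud("side",d)
m=np.zeros(d.shape,bool);m[150:235,225:305]=1
k=m&(np.hypot(P[...,0]-569,P[...,1]+208)<45)&(P[...,2]>150)
v,u=np.nonzero(k)
for r in range(max(195,v.min()),v.max()+1): 
    s=v==r; print(r,u[s].min(),u[s].max(),np.median(P[k][s],0).round(1), p[r,int(np.median(u[s]))])
E
```

```text
[ 568.85141411 -208.45171158  239.68423802]
195 257 269 [ 570.2 -217.3  284.5] [29 28 29]
196 257 269 [ 570.1 -217.6  282. ] [28 27 27]
197 258 269 [ 571.  -218.2  279.9] [29 29 28]
198 258 269 [ 570.7 -216.6  276.4] [27 27 27]
199 259 268 [ 571.1 -217.6  274.3] [26 26 28]
200 258 268 [ 570.1 -216.8  271.2] [29 29 30]
201 258 268 [ 570.1 -216.8  269. ] [28 28 28]
202 258 268 [ 569.8 -217.   266.4] [28 28 30]
203 258 268 [ 570.1 -217.1  263.8] [28 28 29]
204 258 268 [ 570.  -216.6  260.7] [25 25 28]
205 258 268 [ 569.7 -217.3  258.8] [30 29 29]
206 258 268 [ 569.6 -215.6  255. ] [27 26 28]
207 259 268 [ 570.6 -215.9  252.7] [28 26 28]
208 259 268 [ 570.6 -216.9  250.5] [29 28 29]
209 260 268 [ 571.7 -216.9  247.8] [26 27 29]
210 260 268 [ 571.6 -216.4  244.8] [26 25 27]
211 261 262 [ 566.2 -219.1  243.7] [41 41 40]
```

The tip sits at z 243 with TCP reading 239.7, so the fingertips are ~3.5 mm behind the reported TCP and not 22 ahead (a ~25 mm tool offset). That explains the miss. I regrasp 25 mm lower and verify with gap and force.

```bash
python3 - <<'E'
from h import *
x,y=569.5,-209.5
arm.grip(36,20)
arm.move_linear([x,y,75],speed=150)
s=arm.move_linear([x,y,34.5],speed=40,f_stop=5);print("stop",s,arm.read_tool_pos())
if not s:
    arm.grip(0,20);g=arm.read_finger_gap();print("gap",g,arm.read_finger_force(),arm.read_wrist_force())
    if 9<g<15:
        arm.move_linear([x,y,60],speed=60);arm.move_linear([x,y,210],speed=150)
        arm.sleep(.2);print(arm.read_wrist_force(),arm.read_wrist_torque(),arm.read_finger_gap(),arm.read_tool_pos())
        p,d=arm.read_camera("side");np.save("pics/side2.npy",d);cv2.imwrite("pics/side2.png",p[:,:,::-1])
        P=cloud("side",d);k=(abs(P[...,0]-x)<70)&(abs(P[...,1]-y)<130)&(P[...,2]>140)&(P[...,2]<202)
        Q=P[k];print(k.sum(),np.percentile(Q,[2,50,98],axis=0).round(1).tolist(),cv2.minAreaRect(Q[:,:2].astype(np.float32)))
print(arm.read_time_s())
E
```

```text
stop False [ 569.78750532 -209.53347049   34.82619807]
gap 11.693982114992012 19.96892273426056 [1.41792913 0.09647352 1.13245277]
[-0.13770404  0.55631434 -0.86282827] [-0.02440369  0.06919443 -0.03568686] 11.517598937288865 [ 569.13113252 -209.45862594  208.98312393]
145 [[526.2, -309.4, 176.3], [598.7, -303.2, 187.4], [613.5, -119.3, 201.8]] ((569.5827026367188, -210.5692596435547), (22.431798934936523, 208.72958374023438), 20.11921501159668)
12.9583
```

View pics/side2.png

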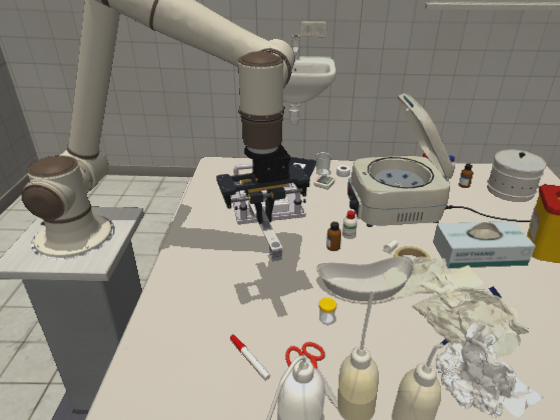

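The bar is held level in the jaws (seen at (270,235)), gap 11.6 mm, yaw 20.1°. Next: carry it over, turn it to 13.9° and feel for the rails.

```bash
python3 - <<'E'
from h import *
x,y=540.0,201.3; rot=[np.pi,0,np.deg2rad(13.9)-np.pi/2]
arm.move_to([x,y,200],rot)
arm.move_linear([x,y,152],speed=80)
arm.sleep(.3);f0=arm.read_wrist_force();t0=arm.read_wrist_torque();print(f0,t0,arm.read_tool_pos(),arm.read_eef_rot())
s=arm.move_linear([x,y,112],speed=9,f_stop=3.5)
print(s,arm.read_tool_pos(),arm.read_wrist_force()-f0,arm.read_wrist_torque()-t0)
arm.sleep(.2)
print(arm.read_tool_pos(),arm.read_wrist_force()-f0,arm.read_wrist_torque()-t0,arm.read_finger_gap(),arm.read_time_s())
E
```

```text
[ 0.57568118  0.23499333 -1.79917032] [ 0.0256031   0.13372806 -0.02636435] [540.16234404 201.45649919 152.46466993] [-3.14070528e+00  3.40466756e-04 -1.32810252e+00]
True [540.38592756 202.52795865 129.52897974] [-0.62273992  2.23980249  3.49040211] [0.72517403 0.10931906 0.03025024]
[540.2917584  202.54578491 129.39122812] [-0.90188328  4.49020527  5.38229459] [ 0.90965317  0.09533467 -0.00204326] 11.942412200363831 18.2
```

Contact came at TCP 129.4, so the rail axis is ~95, as the camera said. The lateral push of +4.5 N says the bar sits too far toward -y. I lift a little, shift it toward +y and lay it again.

```bash
python3 - <<'E'
from h import *
ey=np.array([-np.sin(np.deg2rad(13.9)),np.cos(np.deg2rad(13.9))])
arm.move_linear([540.2,202,133.5],speed=15)
x,y=np.array([540.0,201.3])+3.0*ey
arm.move_linear([x,y,133.5],speed=15)
arm.sleep(.2);f0=arm.read_wrist_force();t0=arm.read_wrist_torque();print(f0,t0,arm.read_tool_pos())
s=arm.move_linear([x,y,115],speed=7,f_stop=2.5)
arm.sleep(.2)
print(s,arm.read_tool_pos(),arm.read_wrist_force()-f0,arm.read_wrist_torque()-t0,arm.read_finger_gap(),arm.read_time_s())
p,d=arm.read_camera("side");np.save("pics/side3.npy",d)
cv2.imwrite("pics/crop3.png",cv2.resize(p[130:230,210:330,::-1],(720,600),interpolation=2))
E
```

```text
[ 0.07813755  0.05365525 -1.29613301] [-0.01668687  0.13484521 -0.02227638] [539.25961564 204.22347865 133.4988358 ]
True [539.43655995 203.94148461 128.48338637] [ 1.04946507 -0.10243564  7.16891984] [-0.08551926 -0.14368647  0.03559363] 12.000006613107635 20.475
```

View pics/crop3.png

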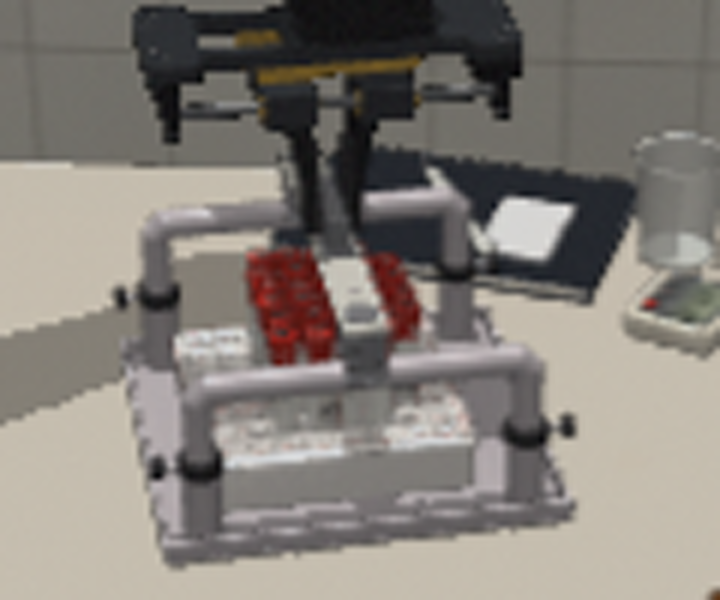

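The bar lies across both rails (clips at crop (365,375) and (310,205)), lateral force ~0. The push has settled at 7 N, so I ease it off and then release.

```bash
python3 - <<'E'
from h import *
x,y,z=arm.read_tool_pos()
fz=arm.read_wrist_force()[2]; print(fz)
for i in range(6):
    if fz<2.5: break
    z+=0.25; arm.move_linear([x,y,z],speed=5); arm.sleep(.05); fz=arm.read_wrist_force()[2]; print(z,arm.read_tool_pos()[2],fz)
arm.grip(26,20);print(arm.read_finger_gap(),arm.read_wrist_force(),arm.read_tool_pos())
arm.move_linear([x,y,170],speed=80)
arm.grip(0,10)
p,d=arm.read_camera("top");np.save("pics/top4.npy",d);cv2.imwrite("pics/top4.png",p[:,:,::-1])
p,d=arm.read_camera("side");np.save("pics/side4.npy",d)
cv2.imwrite("pics/crop4.png",cv2.resize(p[130:230,210:330,::-1],(720,600),interpolation=2))
P=cloud("side",d)
c=np.array([540,204.]);a=np.deg2rad(13.9);ex=np.array([np.cos(a),np.sin(a)]);ey=np.array([-ex[1],ex[0]])
L=np.stack([(P[...,:2]-c)@ex,(P[...,:2]-c)@ey,P[...,2]],-1)
k=(abs(L[...,0])<20)&(abs(L[...,1])<112)&(L[...,2]>115)&(L[...,2]<150)
for lo in range(-110,110,20):
    s=k&(L[...,1]>=lo)&(L[...,1]<lo+20)
    if s.sum()>2: print(lo,s.sum(),np.median(L[s],0).round(1))
print(arm.read_time_s())
E
```

```text
5.837045081846173
128.74192054771032 128.56547895356857 2.2067878357804656
25.78140034390167 [-0.4303382   0.14595116  0.30097985] [539.39661627 203.9149716  128.67234446]
-110 50 [  -1.6 -102.2  126.7]
-90 24 [ -2.7 -80.1 129.3]
-70 24 [ -1.7 -59.7 128.5]
-50 26 [ -0.9 -37.9 128.2]
-30 44 [ -2.7 -22.9 132.6]
-10 20 [-6.200e+00 -1.000e-01  1.433e+02]
10 16 [ -6.4  15.3 132.8]
30 8 [ -8.4  39.4 128.9]
50 14 [ -8.   61.3 129.6]
70 18 [ -1.3  78.3 129.3]
90 8 [ -7.8  95.5 128.5]
23.2167
```

View pics/crop4.png

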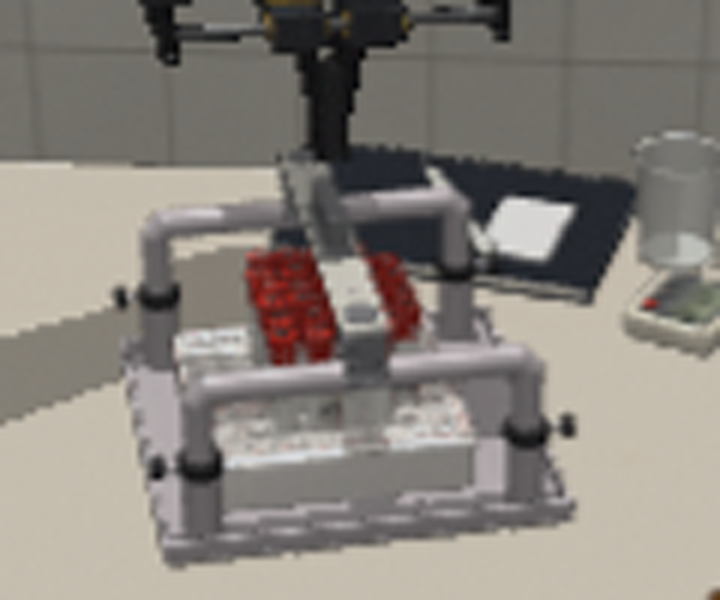

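The bar lies free and level: strip top ~129 at both ends, clips on both rails at crop (365,365) and (310,205). Next I press the right pad, slowly and guarded.

```bash
cat > press.py <<'E'
from h import *
a=np.deg2rad(13.9);ey=np.array([-np.sin(a),np.cos(a)])
def press(s):
    x,y=np.array([539.4,204.2])+s*90*ey
    arm.move_linear([x,y,150],speed=150)
    arm.move_linear([x,y,134],speed=60); arm.sleep(.15); f0=arm.read_wrist_force()
    c=arm.move_linear([x,y,112],speed=9,f_stop=1.5); z0=arm.read_tool_pos()[2]; print("touch",c,z0)
    if not c: return
    z1=z0-14.0
    for i in range(4):
        b=(arm.read_wrist_force()-f0)[2]
        c=arm.move_linear([x,y,z1],speed=6,f_stop=max(2,15-b))
        z=arm.read_tool_pos()[2];f=(arm.read_wrist_force()-f0);print(c,"depth",z0-z,"f",f,"t",arm.read_time_s())
        if z0-z>10.5: break
        if c: z1=z0-14; 
    arm.sleep(.1);print("end",z0-arm.read_tool_pos()[2],arm.read_wrist_force()-f0)
    arm.move_linear([x,y,150],speed=120)
E
python3 - <<'E'
from press import *
press(-1)
p,d=arm.read_camera("side");P=cloud("side",d)
c=np.array([540,204.]);ex=np.array([ey[1],-ey[0]])
L=np.stack([(P[...,:2]-c)@ex,(P[...,:2]-c)@ey,P[...,2]],-1)
k=(abs(L[...,0])<14)&(L[...,2]>105)&(L[...,2]<140)
for lo in range(-110,110,20):
    s=k&(L[...,1]>=lo)&(L[...,1]<lo+20)
    if s.sum()>2: print(lo,s.sum(),np.median(L[s],0).round(1))
cv2.imwrite("pics/crop5.png",cv2.resize(p[130:230,210:330,::-1],(720,600),interpolation=2))
E
```

```text
touch True 124.8851270530357
False depth 13.643830275670737 f [-3.01513566 -0.67059117  4.9055575 ] t 28.1167
end 13.68913840932423 [-2.12820965  0.35874151  5.66505508]
-110 44 [  -2.  -100.4  112.8]
-90 28 [  0.4 -77.2 116.5]
-70 27 [ -1.9 -60.  117.1]
-50 25 [ -3.7 -41.6 118.7]
-30 23 [ -7.  -22.9 124.6]
-10 11 [ -7.2  -2.6 125.3]
10 10 [ -8.7  15.9 125.9]
30 8 [ -9.2  39.2 124.6]
50 20 [ -4.9  58.3 125.5]
70 11 [ -9.3  80.8 127.6]
```

The right clip has snapped: its end dropped ~13.5 mm with only 5.7 N left. Now the left, followed by a seating check on both.

```bash
python3 - <<'E'
from press import *
press(1)
def look(tag):
    p,d=arm.read_camera("side");P=cloud("side",d)
    c=np.array([540,204.]);ex=np.array([ey[1],-ey[0]])
    L=np.stack([(P[...,:2]-c)@ex,(P[...,:2]-c)@ey,P[...,2]],-1)
    k=(abs(L[...,0])<14)&(L[...,2]>100)&(L[...,2]<140)
    for lo in range(-90,110,20):
        s=k&(L[...,1]>=lo)&(L[...,1]<lo+20)
        if s.sum()>2: print(tag,lo,s.sum(),np.median(L[s],0).round(1))
look("a")
# seating check: touch each pad and push 13 N
for s in(1,-1):
    x,y=np.array([539.4,204.2])+s*90*ey
    arm.move_linear([x,y,150],speed=150);arm.move_linear([x,y,116],speed=60);arm.sleep(.15);f0=arm.read_wrist_force()
    c=arm.move_linear([x,y,104],speed=6,f_stop=2);z0=arm.read_tool_pos()[2]
    c2=arm.move_linear([x,y,104],speed=6,f_stop=10);arm.sleep(.1);print("seat",s,c,z0,c2,arm.read_tool_pos()[2],arm.read_wrist_force()-f0,arm.read_time_s())
    arm.move_linear([x,y,150],speed=120)
E
```

```text
touch True 125.61320531068401
False depth 13.987928730298506 f [-0.67399654  0.90056497 -0.42042537] t 34.175
end 13.955482229749691 [ 0.53276115 -0.08544378 -0.34837231]
a -90 23 [ -2.  -78.1 114.4]
a -70 26 [ -1.9 -59.8 114.4]
a -50 28 [ -1.  -38.6 113.8]
a -30 43 [ -0.8 -24.8 121.5]
a -10 26 [ -5.3  -2.1 126.4]
a 10 18 [ -5.8  17.7 125.7]
a 30 6 [ -9.4  38.  114.4]
a 50 17 [ -5.4  61.1 113.6]
a 70 27 [ -2.3  82.1 114.1]
a 90 9 [ -2.5  98.1 114.3]
seat 1 True 110.52906689466118 True 110.53696645615118 [-0.54279837 -1.23749677  3.62755902] 37.5
seat -1 True 110.56773636023279 True 110.5255008197488 [-0.22016166  1.32700751  4.23059043] 41.7917
```

Both pads stop hard at the same TCP z (110.5), and the strip is level at 114, which is 14.8 mm below where it was laid. I retract, take one last look and hand in.

```bash
python3 - <<'E'
from h import *
x,y,z=arm.read_tool_pos();arm.move_linear([x-40,y-60,260],speed=150)
p,d=arm.read_camera("side");cv2.imwrite("pics/crop6.png",cv2.resize(p[130:270,200:368,::-1],(720,600),interpolation=2));print(arm.read_time_s(),arm.read_wrist_force())
E
```

```text
43.35 [-0.41315169  0.0518348   0.36653856]
```

View pics/crop6.png

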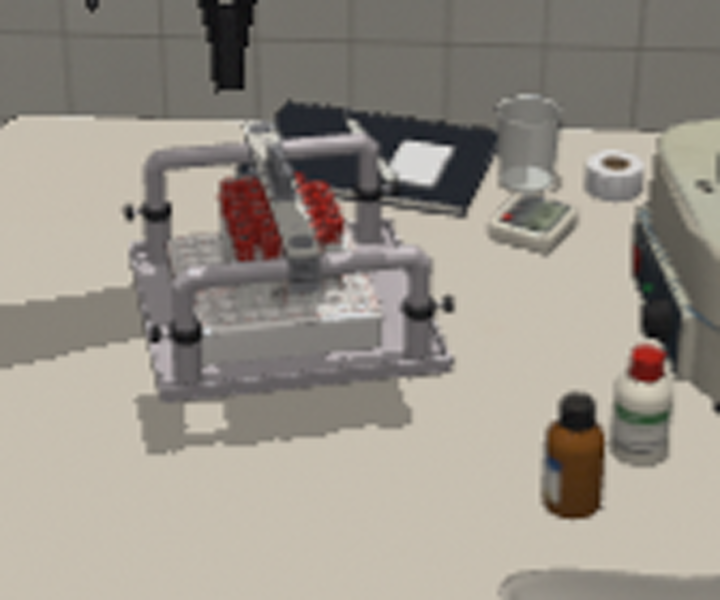

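The bar sits home over the tubes, with both clips around their rails (crop (303,255) and (262,140)). The gripper is clear, and the bottle and timer are undisturbed.

```bash
python3 -c "
from plant import arm
print(arm.sign_off())"
```

```text
the job is handed in; nothing more can be done
None
```

The hold-down bar is clipped home and level on both rails over the middle of the tubes, and the job is handed in at about 43 s; the lay-down push briefly settled at about 7 N (asked: about 6 N) before I eased it to about 2 N and let go, after a first grasp that closed on nothing and an initial lay-down I had to shift about 3 mm.

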